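# Untwist and unpack the sieve pot, weigh the gem jar

### The arm

A 6-joint arm with a two-finger parallel gripper is mounted at the origin on the work surface; the furniture and walls round the work are solid. World frame = base frame: x ahead of the robot, y to its left, z up, the work surface at z = 0. Lengths are in m, angles in rad, forces in N, time in s.
With the tool pointing down it reaches from about 0.4 to 0.825 m from the base axis. Payload 7 kg.
Tool frame: the origin (TCP) lies midway between the tips of the shut fingers; the grasp point (between the pads) lies hold_point_z behind it (hold_point_z is the distance from the TCP to the grasp point, in m); z points along the fingers, y is the line along which they close (so a half turn about z gives the same grasp; the last joint's range is limited). The gripper opens to 88 mm and grips with 3 to 60 N. Pads are 19 mm wide; open, the fingers measure 130 mm over their backs; the gripper's body (78 mm by 193 mm) begins 47 mm behind the grasp point.
Start: joints at [-0.863, 0.359, 0.012, 0, -1.224, -0.288], TCP at [0.275, -0.616, 0.227] pointing down, gripper open.
Joint ranges: [-3.07, 3.07], [-1.43, 2.12], [-1.02, 1.25], [-3.03, 1.67], [-3.05, -0], [-3.03, 3.03]. Speed limits (rad/s): [2.39, 2.39, 3.01, 3.14, 3.14, 3.14].

### API

Orientations are given as [roll, pitch, yaw] about the fixed x, y, z axes, in that order (R = Rz(yaw) Ry(pitch) Rx(roll)).
In Python, from station import * gives the robot as it stands.
- The arm moves only by the tool apply_moves, never from a script. Its argument "steps" is a list of rows, each an object with "translation": the shift along the world's x, y, z scaled (see below), a list of three; "rotation": the turn, a rotation vector about the world's x, y, z scaled (see below), a list of three. A call has exactly 10 rows; each row is the pose to reach, as a shift and turn from the pose commanded when the call began; what a row does not reach only later rows make up. The controller multiplies each number of a shift by 250 mm and each number of a turn by 30 degrees. A row lasts 1/12 s, in which the tool goes at most 41.7 mm and 7.16 degrees, less where a joint would pass 70% of its speed; a pose out of reach is approached as far as the arm can. A call with a number of a shift or a turn outside -1 to 1 is refused whole. A call with a gripper value outside its range is refused whole. "jaw" is the closure, from -1 (fully open) to 1 (shut), so that 0 is half open, set as the call begins (left out, the last holds). The fingers move at their own pace and stop on an object; "newtons" is the grip in N (left out, the last holds). Time passes only in rows, so rows that repeat a pose let the fingers close, or fill a call up. It gives the time, the measured TCP pose, the force, the opening and the grip force at its end, in the units of the state.
- get_state(): the state, without advancing time (a new reading comes with each control period).
- grab_frame(name): name is "side" or "top"; returns the picture (400x640x3 uint8, blue, green, red); there is no depth.
- camera_model(name): a dict with "fx", "fy", "cx", "cy" (pixels), "xyz" and "rotation" of the camera in the world. Camera axes: x right, y down, z forward; pixel columns grow to the right and rows downward; lengths in m; the calibration is good to about 2 mm. A picture is of the moment at which its call begins. camera_model takes no time and is no camera call.
- job_done(): hands the job in; it is judged then, once.
The state is a dict: "t": time; "q": joint angles; "qd": joint speeds; "joint_efforts": joint torques, N m; "eef_pos": TCP position; "ee_rot": TCP orientation; "force": force on the tool from outside, world axes, zero at the start; "moment": the same for the moment, N m; "width": finger opening in m; "gripper_force": force on a finger pad.
Only numpy, scipy, OpenCV 4.12 (cv2) and the standard library are available. Lean on these libraries where they do the work, as an engineer would, in place of code of your own. Each camera call takes 0.05 s, during which the arm holds its last target. There are 200 camera calls.

### The job

Take the sieve pot apart to get the gem jar weighed: untwist the lid anticlockwise until its hidden lugs come free and lift it off, then lift out the sieve, then take out the small gem jar and stand it upright on the weighing plate of the open pocket scale. Stand the lid and the sieve right side up on the table, clear of the pot; set everything down without dropping it, and leave the two loose palm stones and the folded loupe where they are.

Things in the scene. Friction and masses are not known exactly. Their poses are not given: they have to be found in the camera images.
- pot_mouth (a point): Centre of the mouth of the round aluminium pot, 56 mm above the table. The pot stands upright, fixed to the table: inside diameter 100, outside 108, inner floor 5 above the table. Outside, hidden under the closed lid, two flanges (diameter 120) have two opposite gaps, 38 degrees wide; where the gaps lie differs each time and has nothing to do with this frame's axes.
- lid_grip (a point): Middle of the upright grip bar on the lid, a round aluminium cap 130 mm in diameter; z points up. Pinch the bar: 60 long (x), 12 thick (y), top 12 above and foot (the lid's flat top) 12 below this point. The lid's lower edge is 46 below it, so it is 75 above the table with the lid closed, 46 with the lid standing on the table.
- lid: The lid, 0.11 to 0.22 kg, origin at the centre of its lower edge, on the pot's axis (2 mm play sideways). Two lugs inside the edge sit under the pot's flanges: locked, it rises 4 mm, then stops hard. Turned 23 to 80 degrees anticlockwise from the start (varies) it lifts off, within 6 degrees either way; further on it locks again, with no stop. Up 13 mm it is free; up 32 mm it clears the sieve.
- sieve_knob (a point): Middle of the knob in the centre of the sieve, a shallow round steel cup with pierced floor, 106 mm over its rim, 23 high; z points up. Pinch the knob: 30 long (x), 12 thick (y), top 10 above this point; the cup's inner floor is 9 below, its underside 12 below; inside diameter 86. This point is 48 above the table in the pot, 12 when the sieve stands on the table.
- sieve: The sieve, origin at the centre of its underside, 0.07 to 0.14 kg. It hangs loosely by its rim on the pot's rim, under the lid, and lifts straight out.
- jar_mid (a point): Centre (half-way up) of the gem jar: a round black jar with clear top and a green stone, 33 mm in diameter, 22 high. It stands upright on the pot's inner floor under the sieve, within 9 of the pot's axis; z points up along its axis.
- jar: The gem jar, origin at the centre of its underside, 0.03 kg.
- pan (a point): Centre of the square weighing plate (about 60 mm) on top of the pocket scale, 14 mm above the table. The scale (138 long, 80 wide) is fixed to the table, its hinged cover standing open; x points along the scale from the keys towards the hinge, which is 38 from this point; the open cover leans back from there and is up to 135 high.
- stone_a: Oval palm stone, 48x35x24 mm, a bystander; origin at the centre of its underside.
- stone_b: Flat round palm stone, 48x48x20 mm, a bystander; origin at the centre of its underside.
- folded_loupe: Folded loupe, 25x45x14 mm, a bystander; origin at the centre of its underside.

How it is judged:
On the way, in this order (a step that is already met when the one before it is completed fails the run):
1. the lid stands right side up on the table, clear of the pot (height (world z) of lid_grip below 0.053 m and angle between lid_grip's own z axis and vertical below 0.12 rad and horizontal distance between lid_grip and pot_mouth above 0.115 m), for 0.2 s.
2. the sieve stands right side up on the table, clear of the pot (height (world z) of sieve_knob below 0.019 m and angle between sieve_knob's own z axis and vertical below 0.12 rad and horizontal distance between sieve_knob and pot_mouth above 0.1 m), for 0.2 s.
3. the jar stands on the weighing plate (x of jar_mid in the frame of pan between -0.02 and 0.02 m and y of jar_mid in the frame of pan between -0.02 and 0.02 m and z of jar_mid in the frame of pan below 0.016 m and angle between jar_mid's own z axis and vertical below 0.12 rad), for 0.2 s.
At the end, for the whole second after the job is handed in: Lid and sieve stand upright (within 7 degrees) on the table itself, their centres more than 115 mm (lid) and 100 mm (sieve) from the pot's axis; the jar stands upright on the scale's plate, its centre within 20 mm of the plate's centre along x and y; all three at rest (all of step 1 and all of step 2 and all of step 3 and z of jar_mid in the frame of pan above 0.006 m and linear speed of each of lid, sieve, jar below 0.02 m/s); the robot touches nothing.
It fails at once if the lid, the sieve or the jar is dropped (falls at more than 0.6 m/s, about 2 cm, with no finger on it) ((linear speed of lid above 0.6 m/s and contact force between lid and the fingers below 0.05 N) or (linear speed of sieve above 0.6 m/s and contact force between sieve and the fingers below 0.05 N) or (linear speed of jar above 0.6 m/s and contact force between jar and the fingers below 0.05 N)).
It fails at once if a palm stone or the loupe is moved more than 25 mm (distance of any of stone_a, stone_b, folded_loupe from where it was at the start of the episode above 0.025 m).
It also fails if it takes over 72 s, if anything falls off the work surface, if the arm or the gripper's body presses on something with over 40 N, if the wrist force passes 120 N, or if a joint passes its speed limit or range.

## Working session

There is one attempt and no reset: what is moved stays moved. The work goes in short steps, Python scripts to look and compute and a tool call to move; the robot and the scene stay as the last step left them, time stands still between calls to the robot, and variables do not carry over. Pictures are saved under pics/ and viewed, at most 10 in all, crops included, and the job is handed in when it is done.

Besides the shell and the picture viewer there is one more tool, called after ">>>" by a JSON object that holds its "method" and its "body", one argument or row to a line. apply_moves: Moves the arm, as the interface text tells. Shifts and turns lie within -1 to 1; 1 stands for 250 mm of shift or 30 degrees of turn. Its arguments: {"type":"object","properties":{"steps":{"type":"array"},"jaw":{"type":"number"},"newtons":{"type":"number"}},"required":["steps"]}

```bash
ls; mkdir -p pics; python3 - <<'E'
from station import *
import cv2
s=get_state();print({k:(s[k]) for k in ('t','eef_pos','ee_rot','width','force')})
for n in('top','side'):
    cv2.imwrite(f'pics/{n}0.png',grab_frame(n)); print(n,camera_model(n))
E
```

```text
pics
{'t': 0.0, 'eef_pos': array([ 0.27491765, -0.61594805,  0.22561323]), 'ee_rot': array([ 3.13995314e+00, -1.07137334e-04, -2.72189221e+00]), 'width': 0.08743188057461927, 'force': array([-0.85624976,  0.014601  ,  0.60396865])}
top {'fx': 520.9884472741946, 'fy': 520.9884472741946, 'cx': 325.1953897676158, 'cy': 196.30150578044234, 'xyz': array([ 0.40693629, -0.10270258,  1.02741643]), 'rotation': array([-3.07909516, -0.01325835, -1.54102463])}
side {'fx': 379.2388911799307, 'fy': 379.2388911799307, 'cx': 322.1463903035822, 'cy': 200.48785432602418, 'xyz': array([0.37525215, 0.659808  , 0.5387249 ]), 'rotation': array([-2.11185477,  0.02593807, -3.06989463])}
```

View pics/top0.png

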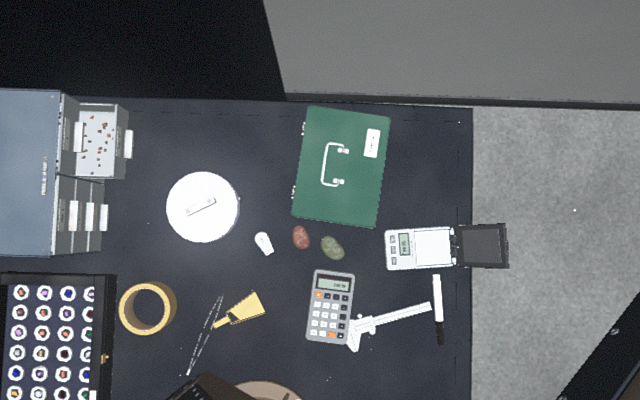

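View pics/side0.png

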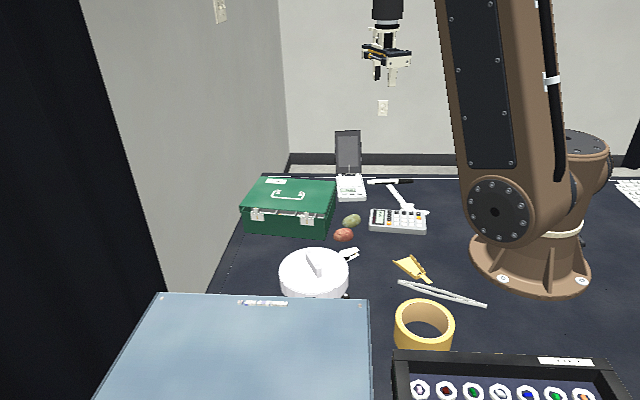

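The top view shows the lid disc around (203,207) with a slanted bar, the red and green stones at (301,237) and (332,247), the loupe at (264,243), and the scale plate at about (434,247) with the cover to its right. The side view shows the lid at (314,270), beside the green case.

```bash
cat > h.py <<'E'
from station import *
import cv2, numpy as np
from scipy.spatial.transform import Rotation as Ro
def ray(n,p,z):
    c=camera_model(n); R=Ro.from_euler('xyz',c['rotation']).as_matrix()
    d=R@np.array([(p[0]-c['cx'])/c['fx'],(p[1]-c['cy'])/c['fy'],1]); o=np.array(c['xyz'])
    return (o+d*(z-o[2])/d[2])[:2]
def pix(n,P):
    c=camera_model(n); R=Ro.from_euler('xyz',c['rotation']).as_matrix()
    v=R.T@(np.array(P)-c['xyz']); return np.array([c['fx']*v[0]/v[2]+c['cx'],c['fy']*v[1]/v[2]+c['cy']])
E
python3 - <<'E'
from h import *
im=cv2.imread('pics/top0.png'); g=cv2.cvtColor(im,6)
m=(g>170).astype('uint8')
cs,_=cv2.findContours(m,cv2.RETR_EXTERNAL,cv2.CHAIN_APPROX_NONE)
for c in cs:
    if cv2.contourArea(c)>400:
        (x,y),w,a=cv2.minAreaRect(c); e=cv2.fitEllipse(c)
        print(np.round([x,y,*w,a],1),np.round(np.hstack([e[0],e[1]]),1), ray('top',(x,y),.014),ray('top',e[0],.063))
for nm,p in dict(a=(301,237),b=(332,247),loupe=(264,243),tape=(148,308),brush=(240,310),case1=(291,215),case2=(305,107),calc=(312,270),drawer=(130,130)).items(): print(nm,ray('top',p,.01))
a=cv2.resize(im[160:255,155:255],None,fx=4,fy=4,interpolation=2);b=cv2.resize(im[215:280,375:475],None,fx=4,fy=4,interpolation=2)
cv2.imwrite('pics/crop.png',np.vstack([a,b]))
E
```

```text
[247.8 309.4  22.1  30.8  54.2] [248.4 306.8  20.7  34.1] [0.24887157 0.02774583] [0.26119122 0.02060437]
[144. 309.  50.  50.  90.] [144.  308.9  49.7  50.9] [0.24404222 0.22606746] [0.252081   0.21022873]
[365.9 316.3 121.8  73.8  15.3] [358.5 303.5  73.1 127.9] [ 0.24199839 -0.19934715] [ 0.27266965 -0.1805163 ]
[419.7 247.9  40.1  68.6  86.5] [418.7 247.7  44.8  79.2] [ 0.37601152 -0.30071423] [ 0.37774102 -0.28929553]
[201.8 206.8  70.   70.7  45. ] [201.6 206.7  69.9  71.2] [0.4430948  0.12461813] [0.44144811 0.11394319]
[ 94.2 139.9  41.4  71.9   2.9] [ 95.7 141.9  44.7  79.4] [0.56712127 0.33945126] [0.55580182 0.31518527]
a [ 0.39021873 -0.06958395]
b [ 0.37261418 -0.13046506]
loupe [0.37647731 0.00185521]
tape [0.24551018 0.21981045]
brush [0.24660721 0.04323062]
case1 [ 0.43241136 -0.04869725]
case2 [ 0.64658189 -0.06911357]
calc [ 0.32708134 -0.09297685]
drawer [0.58958867 0.27255665]
```

View pics/crop.png

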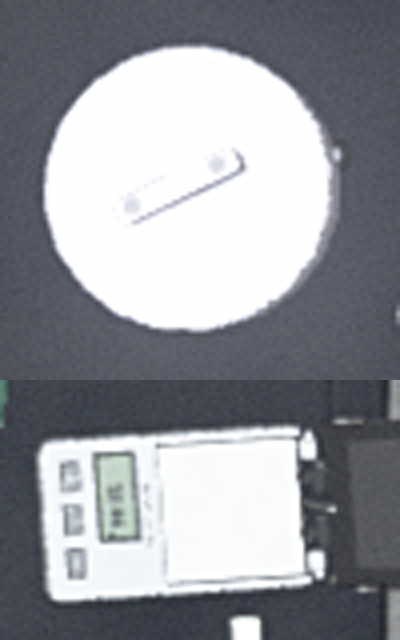

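The crop shows the bar screws at full-image (188,211.5) and (209.5,201). The plate spans columns 416–451 and rows 231–266, so its centre is near (433.5,248.5).

```bash
python3 - <<'E'
from h import *
a,b=ray('top',(188,211.5),.087),ray('top',(209.5,201),.087)
print('bar',(a+b)/2,np.degrees(np.arctan2(*(b-a)[::-1])))
print('lid c',ray('top',(201.7,206.8),.063))
P=[ray('top',p,.014) for p in [(416,232),(450,229.5),(451.5,265),(416,267)]]
print('pan',np.mean(P,0),ray('top',(433.5,248.5),.014),np.round(P,3))
print('wall',ray('top',(200,97),0.0),'case edge',ray('top',(291,215),.07),ray('top',(305,107),.07))
c=camera_model('side');print(ray('side',(314,270),.063))
im=cv2.imread('pics/side0.png');cv2.imwrite('pics/sc.png',cv2.resize(im[235:310,265:365],None,fx=6,fy=6,interpolation=2))
s=get_state();print(s['t'])
E
```

```text
bar [0.44123611 0.11365003] -61.981376876437814
lid c [0.4412514  0.11371484]
pan [ 0.37593664 -0.32732363] [ 0.37562866 -0.32755433] [[ 0.407 -0.293]
 [ 0.413 -0.359]
 [ 0.345 -0.363]
 [ 0.339 -0.294]]
wall [0.66223339 0.14098087] case edge [ 0.43090902 -0.05188211] [ 0.63244929 -0.07109441]
[0.44146779 0.1226915 ]
0.1
```

View pics/sc.png

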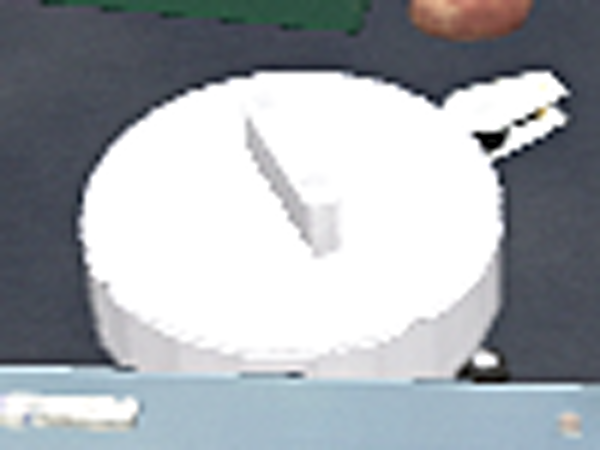

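The side crop confirms the lid centre: the bar runs from about (308,252) to (319,275) in the full image, matching the top view. Next I move over the pot.

>>> {"method": "apply_moves", "body": {
  "steps": [
    {"translation":[0.1,0.1,0],"rotation":[0,0,0.1]},
    {"translation":[0.15,0.25,0],"rotation":[0,0,0.25]},
    {"translation":[0.25,0.4,0],"rotation":[0,0,0.4]},
    {"translation":[0.3,0.55,0],"rotation":[0,0,0.6]},
    {"translation":[0.35,0.7,0],"rotation":[0,0,0.8]},
    {"translation":[0.4,0.85,0],"rotation":[0,0,1]},
    {"translation":[0.4,1,0],"rotation":[0,0,1]},
    {"translation":[0.4,1,0],"rotation":[0,0,1]},
    {"translation":[0.4,1,0],"rotation":[0,0,1]},
    {"translation":[0.4,1,0],"rotation":[0,0,1]}
  ],
  "jaw": -1,
  "newtons": 30
}}

```text
t: 0.93
eef_pos: [0.3753, -0.3663, 0.2268]
ee_rot: [-3.141, 0.0, -2.197]
force: [0.4, 0.2, -0.6]
width: 0.0875
gripper_force: 0.0
```

>>> {"method": "apply_moves", "body": {
  "steps": [
    {"translation":[0.05,0.1,0],"rotation":[0,0,0.1]},
    {"translation":[0.1,0.25,0],"rotation":[0,0,0.25]},
    {"translation":[0.15,0.4,0],"rotation":[0,0,0.4]},
    {"translation":[0.2,0.55,0],"rotation":[0,0,0.6]},
    {"translation":[0.24,0.7,0],"rotation":[0,0,0.8]},
    {"translation":[0.24,0.85,0],"rotation":[0,0,1]},
    {"translation":[0.24,1,0],"rotation":[0,0,1]},
    {"translation":[0.24,1,0],"rotation":[0,0,1]},
    {"translation":[0.24,1,0],"rotation":[0,0,1]},
    {"translation":[0.24,1,0],"rotation":[0,0,1]}
  ]
}}

```text
t: 1.77
eef_pos: [0.4354, -0.1169, 0.2264]
ee_rot: [3.141, -0.0, -1.675]
force: [0.3, -0.1, 0.7]
width: 0.0877
gripper_force: 0.0
```

>>> {"method": "apply_moves", "body": {
  "steps": [
    {"translation":[0,0.1,0],"rotation":[0,0,0.1]},
    {"translation":[0.02,0.25,0],"rotation":[0,0,0.25]},
    {"translation":[0.02,0.4,0],"rotation":[0,0,0.4]},
    {"translation":[0.02,0.55,0],"rotation":[0,0,0.6]},
    {"translation":[0.02,0.7,0],"rotation":[0,0,0.8]},
    {"translation":[0.02,0.85,0],"rotation":[0,0,1]},
    {"translation":[0.02,0.92,0],"rotation":[0,0,1]},
    {"translation":[0.02,0.92,0],"rotation":[0,0,1]},
    {"translation":[0.02,0.92,0],"rotation":[0,0,1]},
    {"translation":[0.02,0.92,0],"rotation":[0,0,1]}
  ]
}}

```text
t: 2.6
eef_pos: [0.4404, 0.1122, 0.2262]
ee_rot: [3.141, -0.0, -1.153]
force: [0.4, 0.2, 0.3]
width: 0.0876
gripper_force: 0.0
```

```bash
python3 - <<'E'
from h import *
import station
print([k for k in dir(station) if 'hold' in k.lower()])
s=get_state();print({k:np.round(s[k],4) for k in ('t','eef_pos','ee_rot','q','force')}, [k for k in s])
print(hold_point_z if 'hold_point_z' in globals() else s.get('hold_point_z'))
E
```

```text
['hold_point_z']
{'t': np.float64(2.6), 'eef_pos': array([0.4404, 0.1122, 0.2262]), 'ee_rot': array([ 3.1406e+00, -4.0000e-04, -1.1534e+00]), 'q': array([ 6.8520e-01, -1.2700e-02, -4.4940e-01,  1.0000e-04, -1.1351e+00,
       -2.6780e-01]), 'force': array([0.3883, 0.222 , 0.2829])} ['t', 'q', 'qd', 'joint_efforts', 'eef_pos', 'ee_rot', 'force', 'moment', 'gripper_force', 'width']
0.0188
```

>>> {"method": "apply_moves", "body": {
  "steps": [
    {"translation":[0.004,0.006,-0.08],"rotation":[0,0,0.136]},
    {"translation":[0.004,0.006,-0.2],"rotation":[0,0,0.136]},
    {"translation":[0.004,0.006,-0.32],"rotation":[0,0,0.136]},
    {"translation":[0.004,0.006,-0.44],"rotation":[0,0,0.136]},
    {"translation":[0.004,0.006,-0.53],"rotation":[0,0,0.136]},
    {"translation":[0.004,0.006,-0.59],"rotation":[0,0,0.136]},
    {"translation":[0.004,0.006,-0.62],"rotation":[0,0,0.136]},
    {"translation":[0.004,0.006,-0.636],"rotation":[0,0,0.136]},
    {"translation":[0.004,0.006,-0.636],"rotation":[0,0,0.136]},
    {"translation":[0.004,0.006,-0.636],"rotation":[0,0,0.136]}
  ]
}}

```text
t: 3.43
eef_pos: [0.4417, 0.1149, 0.0683]
ee_rot: [-3.141, -0.0, -1.081]
force: [-0.8, 0.0, 0.1]
width: 0.0876
gripper_force: 0.0
```

>>> {"method": "apply_moves", "body": {
  "steps": [
    {"translation":[0,0,0],"rotation":[0,0,0]},
    {"translation":[0,0,0],"rotation":[0,0,0]},
    {"translation":[0,0,0],"rotation":[0,0,0]},
    {"translation":[0,0,0],"rotation":[0,0,0]},
    {"translation":[0,0,0],"rotation":[0,0,0]},
    {"translation":[0,0,0],"rotation":[0,0,0]},
    {"translation":[0,0,0],"rotation":[0,0,0]},
    {"translation":[0,0,0],"rotation":[0,0,0]},
    {"translation":[0,0,0],"rotation":[0,0,0]},
    {"translation":[0,0,0],"rotation":[0,0,0]}
  ],
  "jaw": 1,
  "newtons": 40
}}

```text
t: 4.27
eef_pos: [0.4411, 0.1151, 0.0675]
ee_rot: [3.142, -0.0, -1.08]
force: [1.2, 0.0, 0.3]
width: 0.0266
gripper_force: 0.0
```

>>> {"method": "apply_moves", "body": {
  "steps": [
    {"translation":[0,0,0],"rotation":[0,0,0]},
    {"translation":[0,0,0],"rotation":[0,0,0]},
    {"translation":[0,0,0],"rotation":[0,0,0]},
    {"translation":[0,0,0],"rotation":[0,0,0]},
    {"translation":[0,0,0],"rotation":[0,0,0]},
    {"translation":[0,0,0],"rotation":[0,0,0]},
    {"translation":[0,0,0],"rotation":[0,0,0]},
    {"translation":[0,0,0],"rotation":[0,0,0]},
    {"translation":[0,0,0],"rotation":[0,0,0]},
    {"translation":[0,0,0],"rotation":[0,0,0]}
  ]
}}

```text
t: 5.1
eef_pos: [0.4411, 0.1151, 0.0676]
ee_rot: [3.142, -0.0, -1.08]
force: [1.4, 1.0, -0.3]
width: 0.0118
gripper_force: 40.0
```

>>> {"method": "apply_moves", "body": {
  "steps": [
    {"translation":[0,0,0],"rotation":[0,0,0.2]},
    {"translation":[0,0,0],"rotation":[0,0,0.4]},
    {"translation":[0,0,0],"rotation":[0,0,0.6]},
    {"translation":[0,0,0],"rotation":[0,0,0.75]},
    {"translation":[0,0,0.008],"rotation":[0,0,0.75]},
    {"translation":[0,0,0.016],"rotation":[0,0,0.75]},
    {"translation":[0,0,0.024],"rotation":[0,0,0.75]},
    {"translation":[0,0,0.024],"rotation":[0,0,0.75]},
    {"translation":[0,0,0.024],"rotation":[0,0,0.75]},
    {"translation":[0,0,0.024],"rotation":[0,0,0.75]}
  ]
}}

```text
t: 5.93
eef_pos: [0.4404, 0.1147, 0.0718]
ee_rot: [3.14, 0.001, -0.691]
force: [8.1, 0.1, -25.1]
width: 0.0122
gripper_force: 40.0
```

>>> {"method": "apply_moves", "body": {
  "steps": [
    {"translation":[0,0,-0.016],"rotation":[0,0,0]},
    {"translation":[0,0,-0.016],"rotation":[0,0,0.13]},
    {"translation":[0,0,-0.016],"rotation":[0,0,0.267]},
    {"translation":[0,0,-0.016],"rotation":[0,0,0.267]},
    {"translation":[0,0,-0.008],"rotation":[0,0,0.267]},
    {"translation":[0,0,0],"rotation":[0,0,0.267]},
    {"translation":[0,0,0],"rotation":[0,0,0.267]},
    {"translation":[0,0,0],"rotation":[0,0,0.267]},
    {"translation":[0,0,0],"rotation":[0,0,0.267]},
    {"translation":[0,0,0],"rotation":[0,0,0.267]}
  ]
}}

```text
t: 6.77
eef_pos: [0.4411, 0.1147, 0.0732]
ee_rot: [3.141, -0.0, -0.55]
force: [5.8, -2.7, -11.3]
width: 0.0118
gripper_force: 40.0
```

>>> {"method": "apply_moves", "body": {
  "steps": [
    {"translation":[0,0,-0.016],"rotation":[0,0,0]},
    {"translation":[0,0,-0.016],"rotation":[0,0,0.13]},
    {"translation":[0,0,-0.016],"rotation":[0,0,0.267]},
    {"translation":[0,0,-0.016],"rotation":[0,0,0.267]},
    {"translation":[0,0,-0.008],"rotation":[0,0,0.267]},
    {"translation":[0,0,0],"rotation":[0,0,0.267]},
    {"translation":[0,0,0],"rotation":[0,0,0.267]},
    {"translation":[0,0,0],"rotation":[0,0,0.267]},
    {"translation":[0,0,0],"rotation":[0,0,0.267]},
    {"translation":[0,0,0],"rotation":[0,0,0.267]}
  ]
}}

```text
t: 7.6
eef_pos: [0.4412, 0.1152, 0.0737]
ee_rot: [-3.141, -0.0, -0.408]
force: [0.5, 0.3, -0.6]
width: 0.0117
gripper_force: 40.0
```

>>> {"method": "apply_moves", "body": {
  "steps": [
    {"translation":[0,0,0.008],"rotation":[0,0,0]},
    {"translation":[0,0,0.016],"rotation":[0,0,0]},
    {"translation":[0,0,0.016],"rotation":[0,0,0]},
    {"translation":[0,0,0.016],"rotation":[0,0,0]},
    {"translation":[0,0,0.016],"rotation":[0,0,0]},
    {"translation":[0,0,0.016],"rotation":[0,0,0]},
    {"translation":[0,0,0.016],"rotation":[0,0,0]},
    {"translation":[0,0,0.016],"rotation":[0,0,0]},
    {"translation":[0,0,0.016],"rotation":[0,0,0]},
    {"translation":[0,0,0.016],"rotation":[0,0,0]}
  ]
}}

```text
t: 8.43
eef_pos: [0.4411, 0.1151, 0.0775]
ee_rot: [3.142, -0.0, -0.407]
force: [-0.0, -0.6, -1.3]
width: 0.0114
gripper_force: 40.0
```

>>> {"method": "apply_moves", "body": {
  "steps": [
    {"translation":[0,0,0.012],"rotation":[0,0,0]},
    {"translation":[0,0,0.024],"rotation":[0,0,0]},
    {"translation":[0,0,0.04],"rotation":[0,0,0]},
    {"translation":[0,0,0.06],"rotation":[0,0,0]},
    {"translation":[0,0,0.08],"rotation":[0,0,0]},
    {"translation":[0,0,0.11],"rotation":[0,0,0]},
    {"translation":[0,0,0.15],"rotation":[0,0,0]},
    {"translation":[0,0,0.19],"rotation":[0,0,0]},
    {"translation":[0,0,0.22],"rotation":[0,0,0]},
    {"translation":[0,0,0.24],"rotation":[0,0,0]}
  ]
}}

```text
t: 9.27
eef_pos: [0.4414, 0.1154, 0.1389]
ee_rot: [-3.14, -0.001, -0.407]
force: [-0.3, 0.7, -0.5]
width: 0.0118
gripper_force: 40.0
```

```bash
python3 - <<'E'
from h import *
cv2.imwrite('pics/side1.png',np.vstack([grab_frame('side')[150:350,180:580],grab_frame('top')[100:300,100:500]]))
s=get_state();print(s['t'],s['eef_pos'],s['ee_rot'],s['force'],s['q'])
E
```

```text
9.3667 [0.44149315 0.11547556 0.13857721] [-3.13990595e+00 -9.06836971e-04 -4.07374804e-01] [-0.34226709 -0.16704839 -0.99978289] [ 6.89631385e-01  7.55906123e-02 -5.78499893e-01  4.71509649e-05
 -9.14791160e-01  4.73762179e-01]
```

View pics/side1.png

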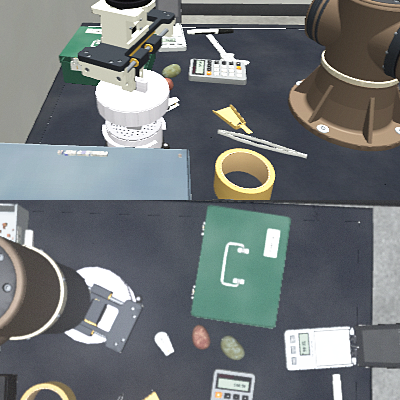

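The crops show the lid held level above the pot (115,95), with the sieve still seated in the pot (135,135). The area behind the pot, beside the case, is clear. I carry the lid there.

>>> {"method": "apply_moves", "body": {
  "steps": [
    {"translation":[0.03,-0.01,0],"rotation":[0,0,0.05]},
    {"translation":[0.1,-0.04,0],"rotation":[0,0,0.15]},
    {"translation":[0.18,-0.08,0],"rotation":[0,0,0.27]},
    {"translation":[0.27,-0.12,0],"rotation":[0,0,0.4]},
    {"translation":[0.36,-0.16,0],"rotation":[0,0,0.53]},
    {"translation":[0.44,-0.2,0],"rotation":[0,0,0.65]},
    {"translation":[0.5,-0.225,0],"rotation":[0,0,0.73]},
    {"translation":[0.534,-0.24,0],"rotation":[0,0,0.777]},
    {"translation":[0.534,-0.24,0],"rotation":[0,0,0.777]},
    {"translation":[0.534,-0.24,0],"rotation":[0,0,0.777]}
  ]
}}

```text
t: 10.2
eef_pos: [0.5742, 0.0547, 0.1365]
ee_rot: [3.141, 0.002, -0.002]
force: [-0.3, 0.3, -0.7]
width: 0.0121
gripper_force: 40.0
```

>>> {"method": "apply_moves", "body": {
  "steps": [
    {"translation":[0,0,-0.03],"rotation":[0,0,0]},
    {"translation":[0,0,-0.09],"rotation":[0,0,0]},
    {"translation":[0,0,-0.16],"rotation":[0,0,0]},
    {"translation":[0,0,-0.22],"rotation":[0,0,0]},
    {"translation":[0,0,-0.28],"rotation":[0,0,0]},
    {"translation":[0,0,-0.32],"rotation":[0,0,0]},
    {"translation":[0,0,-0.35],"rotation":[0,0,0]},
    {"translation":[0,0,-0.37],"rotation":[0,0,0]},
    {"translation":[0,0,-0.38],"rotation":[0,0,0]},
    {"translation":[0,0,-0.38],"rotation":[0,0,0]}
  ]
}}

```text
t: 11.03
eef_pos: [0.5745, 0.0552, 0.0424]
ee_rot: [3.141, 0.0, -0.001]
force: [-0.9, 0.2, -0.7]
width: 0.0117
gripper_force: 40.0
```

>>> {"method": "apply_moves", "body": {
  "steps": [
    {"translation":[0,0,-0.003],"rotation":[0,0,0]},
    {"translation":[0,0,-0.006],"rotation":[0,0,0]},
    {"translation":[0,0,-0.009],"rotation":[0,0,0]},
    {"translation":[0,0,-0.012],"rotation":[0,0,0]},
    {"translation":[0,0,-0.014],"rotation":[0,0,0]},
    {"translation":[0,0,-0.016],"rotation":[0,0,0]},
    {"translation":[0,0,-0.016],"rotation":[0,0,0]},
    {"translation":[0,0,-0.016],"rotation":[0,0,0]},
    {"translation":[0,0,-0.016],"rotation":[0,0,0]},
    {"translation":[0,0,-0.016],"rotation":[0,0,0]}
  ]
}}

```text
t: 11.87
eef_pos: [0.5745, 0.0552, 0.0388]
ee_rot: [-3.142, -0.0, -0.001]
force: [-3.5, 1.0, 5.2]
width: 0.0117
gripper_force: 40.0
```

>>> {"method": "apply_moves", "body": {
  "steps": [
    {"translation":[0,0,0],"rotation":[0,0,0]},
    {"translation":[0,0,0],"rotation":[0,0,0]},
    {"translation":[0,0,0],"rotation":[0,0,0]},
    {"translation":[0,0,0],"rotation":[0,0,0]},
    {"translation":[0,0,0.04],"rotation":[0,0,0]},
    {"translation":[0,0,0.12],"rotation":[0,0,0]},
    {"translation":[0,0,0.25],"rotation":[0,0,0]},
    {"translation":[0,0,0.4],"rotation":[0,0,0]},
    {"translation":[0,0,0.55],"rotation":[0,0,0]},
    {"translation":[0,0,0.6],"rotation":[0,0,0]}
  ],
  "jaw": 0.3
}}

```text
t: 12.7
eef_pos: [0.5771, 0.0555, 0.1955]
ee_rot: [-3.14, -0.008, 0.0]
force: [2.2, 0.1, 1.6]
width: 0.0307
gripper_force: 0.0
```

```bash
python3 - <<'E'
from h import *
im=grab_frame('top');cv2.imwrite('pics/top2.png',im)
cv2.imwrite('pics/c2.png',np.hstack([cv2.resize(im[150:260,150:260],(550,550),interpolation=2), cv2.resize(im[100:240,200:250],(200,550))]))
print(get_state()['width'],pix('top',(.4413,.1137,.058)),pix('top',(.575,.055,.06)))
E
```

```text
0.03036521180550224 [202.31062471 206.88813844] [236.71987063 136.37583243]
```

View pics/c2.png

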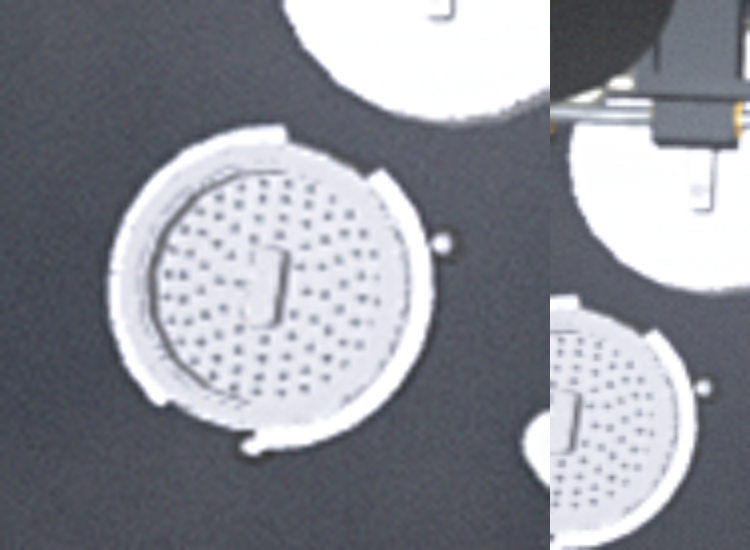

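The crop shows the lid resting upright behind the pot. The sieve knob is centred near crop (268,287), which is full-image (203.6,207.4), and its long axis is nearly along world x.

```bash
python3 - <<'E'
from h import *
f=lambda x,y:ray('top',(150+x/5,150+y/5),.058)
a,b=f(262,326),f(276,250);print((a+b)/2,np.degrees(np.arctan2(*(b-a)[::-1])))
print(ray('top',(150+270/5,150+285/5),.056)); s=get_state();print(s['eef_pos'],s['ee_rot'],s['t'])
E
```

```text
[0.44007585 0.11088435] -7.887906160161675
[0.44125787 0.11100554]
[0.57754123 0.05571103 0.1960379 ] [-3.13911680e+00 -9.63837077e-03  2.28404297e-04] 12.75
```

>>> {"method": "apply_moves", "body": {
  "steps": [
    {"translation":[-0.03,0.01,0],"rotation":[0,0,0]},
    {"translation":[-0.1,0.04,0],"rotation":[0,0,-0.05]},
    {"translation":[-0.2,0.08,0],"rotation":[0,0,-0.1]},
    {"translation":[-0.3,0.12,0],"rotation":[0,0,-0.15]},
    {"translation":[-0.4,0.16,0],"rotation":[0,0,-0.2]},
    {"translation":[-0.48,0.2,-0.1],"rotation":[0,0,-0.263]},
    {"translation":[-0.538,0.228,-0.2],"rotation":[0,0,-0.263]},
    {"translation":[-0.538,0.228,-0.3],"rotation":[0,0,-0.263]},
    {"translation":[-0.538,0.228,-0.4],"rotation":[0,0,-0.263]},
    {"translation":[-0.538,0.228,-0.4],"rotation":[0,0,-0.263]}
  ],
  "jaw": 0.4
}}

```text
t: 13.58
eef_pos: [0.4362, 0.1102, 0.0844]
ee_rot: [3.137, 0.006, -0.139]
force: [-1.6, -1.3, -0.9]
width: 0.0262
gripper_force: 0.0
```

>>> {"method": "apply_moves", "body": {
  "steps": [
    {"translation":[0,0,0],"rotation":[0,0,0]},
    {"translation":[0,0,0],"rotation":[0,0,0]},
    {"translation":[0,0,0],"rotation":[0,0,0]},
    {"translation":[0,0,-0.02],"rotation":[0,0,0]},
    {"translation":[0,0,-0.04],"rotation":[0,0,0]},
    {"translation":[0,0,-0.06],"rotation":[0,0,0]},
    {"translation":[0,0,-0.06],"rotation":[0,0,0]},
    {"translation":[0,0,-0.06],"rotation":[0,0,0]},
    {"translation":[0,0,-0.06],"rotation":[0,0,0]},
    {"translation":[0,0,-0.06],"rotation":[0,0,0]}
  ]
}}

```text
t: 14.42
eef_pos: [0.4402, 0.1122, 0.0737]
ee_rot: [-3.142, -0.0, -0.138]
force: [0.2, -0.0, -0.6]
width: 0.0264
gripper_force: 0.0
```

Down 31 mm to 0.0427, then close.

>>> {"method": "apply_moves", "body": {
  "steps": [
    {"translation":[0,0,-0.02],"rotation":[0,0,0]},
    {"translation":[0,0,-0.04],"rotation":[0,0,0]},
    {"translation":[0,0,-0.06],"rotation":[0,0,0]},
    {"translation":[0,0,-0.08],"rotation":[0,0,0]},
    {"translation":[0,0,-0.1],"rotation":[0,0,0]},
    {"translation":[0,0,-0.11],"rotation":[0,0,0]},
    {"translation":[0,0,-0.12],"rotation":[0,0,0]},
    {"translation":[0,0,-0.124],"rotation":[0,0,0]},
    {"translation":[0,0,-0.124],"rotation":[0,0,0]},
    {"translation":[0,0,-0.124],"rotation":[0,0,0]}
  ]
}}

```text
t: 15.25
eef_pos: [0.4402, 0.1122, 0.0426]
ee_rot: [-3.142, -0.0, -0.138]
force: [0.2, 0.2, -0.1]
width: 0.026
gripper_force: 0.0
```

>>> {"method": "apply_moves", "body": {
  "steps": [
    {"translation":[0,0,0],"rotation":[0,0,0]},
    {"translation":[0,0,0],"rotation":[0,0,0]},
    {"translation":[0,0,0],"rotation":[0,0,0]},
    {"translation":[0,0,0],"rotation":[0,0,0]},
    {"translation":[0,0,0],"rotation":[0,0,0]},
    {"translation":[0,0,0],"rotation":[0,0,0]},
    {"translation":[0,0,0],"rotation":[0,0,0]},
    {"translation":[0,0,0],"rotation":[0,0,0]},
    {"translation":[0,0,0],"rotation":[0,0,0]},
    {"translation":[0,0,0],"rotation":[0,0,0]}
  ],
  "jaw": 1,
  "newtons": 25
}}

```text
t: 16.08
eef_pos: [0.441, 0.1135, 0.043]
ee_rot: [-3.139, -0.002, -0.138]
force: [-0.4, 5.4, -0.3]
width: 0.0116
gripper_force: 24.9
```

>>> {"method": "apply_moves", "body": {
  "steps": [
    {"translation":[0,0,0.01],"rotation":[0,0,0]},
    {"translation":[0,0,0.03],"rotation":[0,0,0]},
    {"translation":[0,0,0.06],"rotation":[0,0,0]},
    {"translation":[0,0,0.1],"rotation":[0,0,0]},
    {"translation":[0,0,0.15],"rotation":[0,0,0]},
    {"translation":[0,0,0.2],"rotation":[0,0,0]},
    {"translation":[0,0,0.25],"rotation":[0,0,0]},
    {"translation":[0,0,0.29],"rotation":[0,0,0]},
    {"translation":[0,0,0.32],"rotation":[0,0,0]},
    {"translation":[0,0,0.32],"rotation":[0,0,0]}
  ]
}}

```text
t: 16.92
eef_pos: [0.4408, 0.1126, 0.124]
ee_rot: [-3.14, -0.002, -0.138]
force: [0.9, 0.6, -1.0]
width: 0.0122
gripper_force: 24.9
```

>>> {"method": "apply_moves", "body": {
  "steps": [
    {"translation":[0.02,0.015,0],"rotation":[0,0,-0.1]},
    {"translation":[0.04,0.03,0],"rotation":[0,0,-0.2]},
    {"translation":[0.07,0.06,0],"rotation":[0,0,-0.35]},
    {"translation":[0.1,0.08,0],"rotation":[0,0,-0.5]},
    {"translation":[0.13,0.1,0],"rotation":[0,0,-0.65]},
    {"translation":[0.16,0.13,0],"rotation":[0,0,-0.8]},
    {"translation":[0.18,0.14,0],"rotation":[0,0,-0.9]},
    {"translation":[0.2,0.16,0],"rotation":[0,0,-1]},
    {"translation":[0.2,0.16,0],"rotation":[0,0,-1]},
    {"translation":[0.2,0.16,0],"rotation":[0,0,-1]}
  ]
}}

```text
t: 17.75
eef_pos: [0.4897, 0.1519, 0.1217]
ee_rot: [3.14, 0.001, -0.66]
force: [-0.3, 0.1, -1.0]
width: 0.012
gripper_force: 24.9
```

>>> {"method": "apply_moves", "body": {
  "steps": [
    {"translation":[0.02,0.015,0],"rotation":[0,0,-0.1]},
    {"translation":[0.04,0.03,0],"rotation":[0,0,-0.2]},
    {"translation":[0.07,0.06,0],"rotation":[0,0,-0.35]},
    {"translation":[0.1,0.08,0],"rotation":[0,0,-0.5]},
    {"translation":[0.13,0.1,0],"rotation":[0,0,-0.65]},
    {"translation":[0.16,0.13,0],"rotation":[0,0,-0.8]},
    {"translation":[0.19,0.15,0],"rotation":[0,0,-0.9]},
    {"translation":[0.218,0.166,0],"rotation":[0,0,-1]},
    {"translation":[0.218,0.166,0],"rotation":[0,0,-1]},
    {"translation":[0.218,0.166,0],"rotation":[0,0,-1]}
  ]
}}

```text
t: 18.58
eef_pos: [0.544, 0.1932, 0.122]
ee_rot: [3.14, -0.0, -1.183]
force: [-0.1, -0.4, -0.8]
width: 0.0113
gripper_force: 24.9
```

>>> {"method": "apply_moves", "body": {
  "steps": [
    {"translation":[0,0,-0.02],"rotation":[0,0,-0.1]},
    {"translation":[0,0,-0.04],"rotation":[0,0,-0.2]},
    {"translation":[0,0,-0.07],"rotation":[0,0,-0.3]},
    {"translation":[0,0,-0.1],"rotation":[0,0,-0.4]},
    {"translation":[0,0,-0.13],"rotation":[0,0,-0.5]},
    {"translation":[0,0,-0.16],"rotation":[0,0,-0.6]},
    {"translation":[0,0,-0.2],"rotation":[0,0,-0.7]},
    {"translation":[0,0,-0.22],"rotation":[0,0,-0.72]},
    {"translation":[0,0,-0.24],"rotation":[0,0,-0.72]},
    {"translation":[0,0,-0.24],"rotation":[0,0,-0.72]}
  ]
}}

```text
t: 19.42
eef_pos: [0.5444, 0.1935, 0.0625]
ee_rot: [-3.141, 0.0, -1.559]
force: [-0.4, 0.6, 2.4]
width: 0.0111
gripper_force: 25.0
```

```bash
python3 - <<'E'
from h import *
cv2.imwrite('pics/s3.png',np.vstack([grab_frame('side')[150:350,100:500],grab_frame('top')[80:280,100:500]]))
s=get_state();print(s['t'],s['eef_pos'],s['ee_rot'],s['force'],s['q'][5])
E
```

```text
19.5167 [0.54431038 0.19337148 0.06278146] [ 3.14146221e+00 -1.67645680e-04 -1.56050244e+00] [ 0.12654581 -0.14140287  0.15137405] -0.6696095150400518
```

View pics/s3.png

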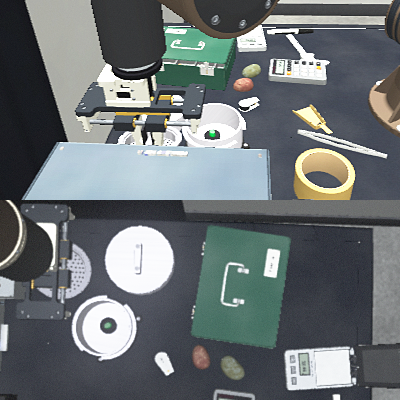

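The side crop shows the sieve held level and the pot open, with the green gem jar visible at (213,133). The top crop shows the lid at (140,260). I lower the sieve in stages, shifted 10 mm away from the drawers.

>>> {"method": "apply_moves", "body": {
  "steps": [
    {"translation":[0,-0.02,0],"rotation":[0,0,0]},
    {"translation":[0,-0.04,0],"rotation":[0,0,0]},
    {"translation":[0,-0.04,-0.03],"rotation":[0,0,0]},
    {"translation":[0,-0.04,-0.06],"rotation":[0,0,0]},
    {"translation":[0,-0.04,-0.09],"rotation":[0,0,0]},
    {"translation":[0,-0.04,-0.12],"rotation":[0,0,0]},
    {"translation":[0,-0.04,-0.15],"rotation":[0,0,0]},
    {"translation":[0,-0.04,-0.18],"rotation":[0,0,0]},
    {"translation":[0,-0.04,-0.2],"rotation":[0,0,0]},
    {"translation":[0,-0.04,-0.2],"rotation":[0,0,0]}
  ]
}}

```text
t: 20.35
eef_pos: [0.5452, 0.1845, 0.0119]
ee_rot: [-3.141, 0.001, -1.562]
force: [0.7, 1.7, 1.2]
width: 0.0118
gripper_force: 25.0
```

>>> {"method": "apply_moves", "body": {
  "steps": [
    {"translation":[0,0,-0.004],"rotation":[0,0,0]},
    {"translation":[0,0,-0.008],"rotation":[0,0,0]},
    {"translation":[0,0,-0.012],"rotation":[0,0,0]},
    {"translation":[0,0,-0.015],"rotation":[0,0,0]},
    {"translation":[0,0,-0.018],"rotation":[0,0,0]},
    {"translation":[0,0,-0.02],"rotation":[0,0,0]},
    {"translation":[0,0,-0.02],"rotation":[0,0,0]},
    {"translation":[0,0,-0.02],"rotation":[0,0,0]},
    {"translation":[0,0,-0.02],"rotation":[0,0,0]},
    {"translation":[0,0,-0.02],"rotation":[0,0,0]}
  ]
}}

```text
t: 21.18
eef_pos: [0.5455, 0.1848, 0.0085]
ee_rot: [-3.139, 0.002, -1.562]
force: [-2.3, 4.5, 6.6]
width: 0.0121
gripper_force: 25.0
```

>>> {"method": "apply_moves", "body": {
  "steps": [
    {"translation":[0,0,0],"rotation":[0,0,0]},
    {"translation":[0,0,0],"rotation":[0,0,0]},
    {"translation":[0,0,0],"rotation":[0,0,0]},
    {"translation":[0,0,0],"rotation":[0,0,0]},
    {"translation":[0,0,0.02],"rotation":[0,0,0]},
    {"translation":[0,0,0.06],"rotation":[0,0,0]},
    {"translation":[0,0,0.14],"rotation":[0,0,0]},
    {"translation":[0,0,0.25],"rotation":[0,0,0]},
    {"translation":[0,0,0.35],"rotation":[0,0,0]},
    {"translation":[0,0,0.4],"rotation":[0,0,0]}
  ],
  "jaw": 0.38
}}

```text
t: 22.02
eef_pos: [0.546, 0.1842, 0.1118]
ee_rot: [-3.138, 0.002, -1.562]
force: [0.6, 0.0, -0.2]
width: 0.0273
gripper_force: 0.0
```

```bash
python3 - <<'E'
from h import *
im=grab_frame('top');cv2.imwrite('pics/top4.png',im)
hsv=cv2.cvtColor(im,cv2.COLOR_BGR2HSV)
g=cv2.inRange(hsv,(45,90,40),(90,255,255));g[:185]=0;g[230:]=0;g[:,:180]=0;g[:,225:]=0
M=cv2.moments(g,True);p=(M['m10']/M['m00'],M['m01']/M['m00']) if M['m00'] else None
print(M['m00'],p,p and [ray('top',p,z) for z in (.02,.027)])
cv2.imwrite('pics/c4.png',np.hstack([cv2.resize(im[165:245,160:240],(400,400),interpolation=2),im[80:280,100:300].repeat(2,0).repeat(2,1)]))
s=get_state();print(s['t'],s['eef_pos'],s['q'])
E
```

```text
10.0 (208.9, 205.8) [array([0.44513081, 0.10960504]), array([0.44486541, 0.10812983])]
22.0667 [0.54683012 0.1847511  0.1133858 ] [ 0.66536958  0.29425598 -0.36331767  0.00149253 -0.90619638 -0.65723725]
```

View pics/c4.png

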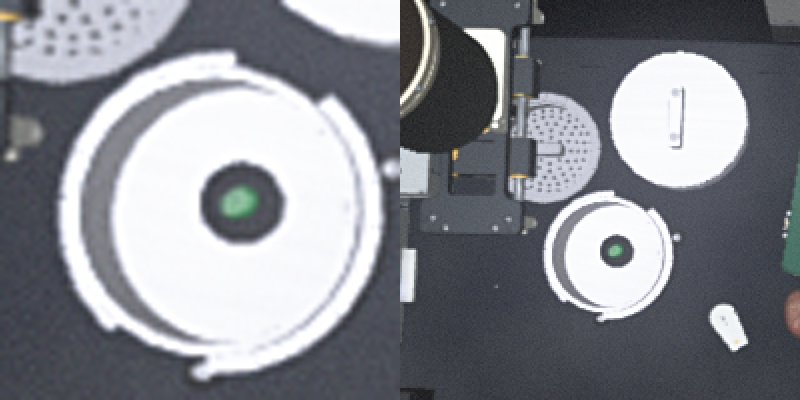

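The crop shows the sieve and lid standing on the table. The jar's dark circle is centred at full-image (208.4,205.4), which puts it at about (0.4455,0.109). I'll grasp it closing along the pot's 45° diagonal.

>>> {"method": "apply_moves", "body": {
  "steps": [
    {"translation":[-0.02,-0.015,0],"rotation":[0,0,0.1]},
    {"translation":[-0.06,-0.045,0],"rotation":[0,0,0.2]},
    {"translation":[-0.12,-0.09,0],"rotation":[0,0,0.35]},
    {"translation":[-0.18,-0.135,0],"rotation":[0,0,0.5]},
    {"translation":[-0.24,-0.18,0],"rotation":[0,0,0.65]},
    {"translation":[-0.3,-0.225,0],"rotation":[0,0,0.8]},
    {"translation":[-0.36,-0.27,0],"rotation":[0,0,0.9]},
    {"translation":[-0.4,-0.301,0],"rotation":[0,0,1]},
    {"translation":[-0.4,-0.301,0],"rotation":[0,0,1]},
    {"translation":[-0.4,-0.301,0],"rotation":[0,0,1]}
  ],
  "jaw": 0.05
}}

```text
t: 22.9
eef_pos: [0.4447, 0.1083, 0.1085]
ee_rot: [-3.14, 0.0, -1.04]
force: [0.4, 0.9, 0.1]
width: 0.0418
gripper_force: 0.0
```

>>> {"method": "apply_moves", "body": {
  "steps": [
    {"translation":[0,0,-0.03],"rotation":[0,0,0.1]},
    {"translation":[0,0,-0.06],"rotation":[0,0,0.2]},
    {"translation":[0,0,-0.09],"rotation":[0,0,0.3]},
    {"translation":[0,0,-0.12],"rotation":[0,0,0.4]},
    {"translation":[0,0,-0.14],"rotation":[0,0,0.48]},
    {"translation":[0,0,-0.16],"rotation":[0,0,0.48]},
    {"translation":[0,0,-0.16],"rotation":[0,0,0.48]},
    {"translation":[0,0,-0.16],"rotation":[0,0,0.48]},
    {"translation":[0,0,-0.16],"rotation":[0,0,0.48]},
    {"translation":[0,0,-0.16],"rotation":[0,0,0.48]}
  ]
}}

```text
t: 23.73
eef_pos: [0.4449, 0.1086, 0.0679]
ee_rot: [-3.141, -0.0, -0.788]
force: [0.3, -0.3, -0.5]
width: 0.0413
gripper_force: 0.0
```

>>> {"method": "apply_moves", "body": {
  "steps": [
    {"translation":[0.001,0.001,-0.02],"rotation":[0,0,0]},
    {"translation":[0.001,0.001,-0.04],"rotation":[0,0,0]},
    {"translation":[0.001,0.001,-0.06],"rotation":[0,0,0]},
    {"translation":[0.001,0.001,-0.08],"rotation":[0,0,0]},
    {"translation":[0.001,0.001,-0.1],"rotation":[0,0,0]},
    {"translation":[0.001,0.001,-0.12],"rotation":[0,0,0]},
    {"translation":[0.001,0.001,-0.14],"rotation":[0,0,0]},
    {"translation":[0.001,0.001,-0.15],"rotation":[0,0,0]},
    {"translation":[0.001,0.001,-0.15],"rotation":[0,0,0]},
    {"translation":[0.001,0.001,-0.15],"rotation":[0,0,0]}
  ]
}}

```text
t: 24.57
eef_pos: [0.4448, 0.1085, 0.0299]
ee_rot: [3.141, 0.0, -0.788]
force: [0.5, -0.5, -0.4]
width: 0.0415
gripper_force: 0.0
```

>>> {"method": "apply_moves", "body": {
  "steps": [
    {"translation":[0,0,-0.01],"rotation":[0,0,0]},
    {"translation":[0,0,-0.02],"rotation":[0,0,0]},
    {"translation":[0,0,-0.03],"rotation":[0,0,0]},
    {"translation":[0,0,-0.04],"rotation":[0,0,0]},
    {"translation":[0,0,-0.05],"rotation":[0,0,0]},
    {"translation":[0,0,-0.06],"rotation":[0,0,0]},
    {"translation":[0,0,-0.07],"rotation":[0,0,0]},
    {"translation":[0,0,-0.08],"rotation":[0,0,0]},
    {"translation":[0,0,-0.083],"rotation":[0,0,0]},
    {"translation":[0,0,-0.083],"rotation":[0,0,0]}
  ]
}}

```text
t: 25.4
eef_pos: [0.4447, 0.1086, 0.0091]
ee_rot: [3.141, 0.0, -0.788]
force: [-0.9, 0.1, -0.6]
width: 0.0418
gripper_force: 0.1
```

>>> {"method": "apply_moves", "body": {
  "steps": [
    {"translation":[0,0,0],"rotation":[0,0,0]},
    {"translation":[0,0,0],"rotation":[0,0,0]},
    {"translation":[0,0,0],"rotation":[0,0,0]},
    {"translation":[0,0,0],"rotation":[0,0,0]},
    {"translation":[0,0,0],"rotation":[0,0,0]},
    {"translation":[0,0,0],"rotation":[0,0,0]},
    {"translation":[0,0,0],"rotation":[0,0,0]},
    {"translation":[0,0,0],"rotation":[0,0,0]},
    {"translation":[0,0,0],"rotation":[0,0,0]},
    {"translation":[0,0,0],"rotation":[0,0,0]}
  ],
  "jaw": 1,
  "newtons": 15
}}

```text
t: 26.23
eef_pos: [0.4448, 0.1086, 0.0093]
ee_rot: [3.142, -0.0, -0.788]
force: [-0.9, -0.9, 1.9]
width: 0.0313
gripper_force: 15.0
```

>>> {"method": "apply_moves", "body": {
  "steps": [
    {"translation":[0,0,0.02],"rotation":[0,0,0]},
    {"translation":[0,0,0.05],"rotation":[0,0,0]},
    {"translation":[0,0,0.1],"rotation":[0,0,0]},
    {"translation":[0,0,0.17],"rotation":[0,0,0]},
    {"translation":[0,0,0.25],"rotation":[0,0,0]},
    {"translation":[0,0,0.33],"rotation":[0,0,0]},
    {"translation":[0,0,0.42],"rotation":[0,0,0]},
    {"translation":[0,0,0.5],"rotation":[0,0,0]},
    {"translation":[0,0,0.56],"rotation":[0,0,0]},
    {"translation":[0,0,0.6],"rotation":[0,0,0]}
  ]
}}

```text
t: 27.07
eef_pos: [0.4454, 0.1089, 0.1621]
ee_rot: [-3.138, -0.001, -0.787]
force: [-0.8, -0.3, -0.2]
width: 0.0311
gripper_force: 15.0
```

>>> {"method": "apply_moves", "body": {
  "steps": [
    {"translation":[0,-0.03,0],"rotation":[0,0,-0.03]},
    {"translation":[0,-0.1,0],"rotation":[0,0,-0.1]},
    {"translation":[0,-0.2,0],"rotation":[0,0,-0.17]},
    {"translation":[0,-0.31,0],"rotation":[0,0,-0.25]},
    {"translation":[0,-0.43,0],"rotation":[0,0,-0.33]},
    {"translation":[0,-0.55,0],"rotation":[0,0,-0.42]},
    {"translation":[0,-0.66,0],"rotation":[0,0,-0.5]},
    {"translation":[0,-0.76,0],"rotation":[0,0,-0.58]},
    {"translation":[0,-0.83,0],"rotation":[0,0,-0.64]},
    {"translation":[0,-0.86,0],"rotation":[0,0,-0.665]}
  ]
}}

```text
t: 27.9
eef_pos: [0.4438, -0.1086, 0.1588]
ee_rot: [3.14, 0.0, -1.14]
force: [0.2, 0.5, -0.6]
width: 0.0315
gripper_force: 15.0
```

>>> {"method": "apply_moves", "body": {
  "steps": [
    {"translation":[-0.01,-0.03,0],"rotation":[0,0,-0.03]},
    {"translation":[-0.03,-0.1,0],"rotation":[0,0,-0.1]},
    {"translation":[-0.07,-0.2,0],"rotation":[0,0,-0.17]},
    {"translation":[-0.11,-0.33,0],"rotation":[0,0,-0.25]},
    {"translation":[-0.16,-0.47,0],"rotation":[0,0,-0.35]},
    {"translation":[-0.21,-0.6,0],"rotation":[0,0,-0.46]},
    {"translation":[-0.25,-0.72,0],"rotation":[0,0,-0.56]},
    {"translation":[-0.27,-0.81,0],"rotation":[0,0,-0.63]},
    {"translation":[-0.275,-0.854,0],"rotation":[0,0,-0.665]},
    {"translation":[-0.275,-0.854,0],"rotation":[0,0,-0.665]}
  ]
}}

```text
t: 28.73
eef_pos: [0.3756, -0.3212, 0.159]
ee_rot: [3.141, 0.0, -1.487]
force: [0.6, 0.3, 0.1]
width: 0.0313
gripper_force: 15.0
```

```bash
python3 - <<'E'
from h import *
cv2.imwrite('pics/s5.png',np.vstack([cv2.resize(grab_frame('side')[120:220,280:430],(600,400)),]))
im=grab_frame('top');cv2.imwrite('pics/t5.png',im)
s=get_state();print(s['t'],s['eef_pos'],s['ee_rot'],s['force'],s['width'])
E
```

```text
28.8333 [ 0.37592836 -0.3195049   0.15898793] [ 3.14114706e+00  4.63405142e-04 -1.48416221e+00] [-0.02195797 -0.11571281 -0.15027449] 0.031043744198746753
```

View pics/s5.png

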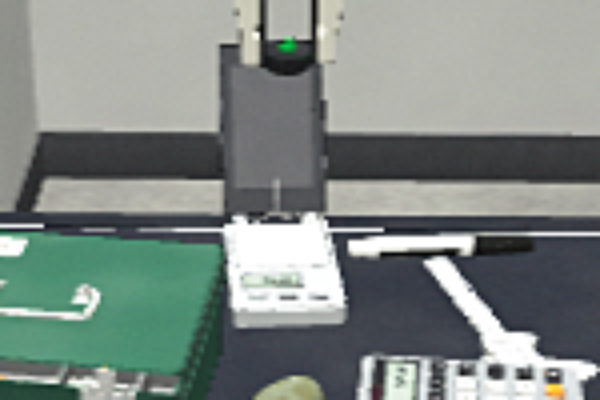

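The side crop shows the jar held upright at (288,55) in front of the scale cover, above the plate. I lower it.

>>> {"method": "apply_moves", "body": {
  "steps": [
    {"translation":[0,0,-0.04],"rotation":[0,0,0]},
    {"translation":[0,0,-0.1],"rotation":[0,0,0]},
    {"translation":[0,0,-0.18],"rotation":[0,0,0]},
    {"translation":[0,0,-0.27],"rotation":[0,0,0]},
    {"translation":[0,0,-0.36],"rotation":[0,0,0]},
    {"translation":[0,0,-0.43],"rotation":[0,0,0]},
    {"translation":[0,0,-0.48],"rotation":[0,0,0]},
    {"translation":[0,0,-0.52],"rotation":[0,0,0]},
    {"translation":[0,0,-0.544],"rotation":[0,0,0]},
    {"translation":[0,0,-0.544],"rotation":[0,0,0]}
  ]
}}

```text
t: 29.67
eef_pos: [0.3755, -0.3186, 0.0218]
ee_rot: [3.139, 0.001, -1.482]
force: [0.7, -0.1, -0.1]
width: 0.0311
gripper_force: 15.0
```

>>> {"method": "apply_moves", "body": {
  "steps": [
    {"translation":[0,0,-0.003],"rotation":[0,0,0]},
    {"translation":[0,0,-0.006],"rotation":[0,0,0]},
    {"translation":[0,0,-0.009],"rotation":[0,0,0]},
    {"translation":[0,0,-0.012],"rotation":[0,0,0]},
    {"translation":[0,0,-0.014],"rotation":[0,0,0]},
    {"translation":[0,0,-0.016],"rotation":[0,0,0]},
    {"translation":[0,0,-0.018],"rotation":[0,0,0]},
    {"translation":[0,0,-0.018],"rotation":[0,0,0]},
    {"translation":[0,0,-0.018],"rotation":[0,0,0]},
    {"translation":[0,0,-0.018],"rotation":[0,0,0]}
  ]
}}

```text
t: 30.5
eef_pos: [0.3761, -0.3199, 0.0188]
ee_rot: [3.142, -0.0, -1.484]
force: [0.5, 1.3, 0.1]
width: 0.0312
gripper_force: 15.0
```

>>> {"method": "apply_moves", "body": {
  "steps": [
    {"translation":[0,0,-0.001],"rotation":[0,0,0]},
    {"translation":[0,0,-0.002],"rotation":[0,0,0]},
    {"translation":[0,0,-0.003],"rotation":[0,0,0]},
    {"translation":[0,0,-0.004],"rotation":[0,0,0]},
    {"translation":[0,0,-0.005],"rotation":[0,0,0]},
    {"translation":[0,0,-0.006],"rotation":[0,0,0]},
    {"translation":[0,0,-0.006],"rotation":[0,0,0]},
    {"translation":[0,0,-0.006],"rotation":[0,0,0]},
    {"translation":[0,0,-0.006],"rotation":[0,0,0]},
    {"translation":[0,0,-0.006],"rotation":[0,0,0]}
  ]
}}

```text
t: 31.33
eef_pos: [0.3762, -0.32, 0.0181]
ee_rot: [-3.141, -0.0, -1.484]
force: [-2.0, 2.6, 11.4]
width: 0.0311
gripper_force: 15.0
```

Contact at 11 N. Release, then rise.

>>> {"method": "apply_moves", "body": {
  "steps": [
    {"translation":[0,0,0.003],"rotation":[0,0,0]},
    {"translation":[0,0,0.003],"rotation":[0,0,0]},
    {"translation":[0,0,0.003],"rotation":[0,0,0]},
    {"translation":[0,0,0.003],"rotation":[0,0,0]},
    {"translation":[0,0,0.003],"rotation":[0,0,0]},
    {"translation":[0,0,0.003],"rotation":[0,0,0]},
    {"translation":[0,0,0.003],"rotation":[0,0,0]},
    {"translation":[0,0,0.003],"rotation":[0,0,0]},
    {"translation":[0,0,0.003],"rotation":[0,0,0]},
    {"translation":[0,0,0.003],"rotation":[0,0,0]}
  ],
  "jaw": -0.2
}}

```text
t: 32.17
eef_pos: [0.3761, -0.3199, 0.018]
ee_rot: [3.142, 0.0, -1.484]
force: [-0.5, 0.4, 0.3]
width: 0.0524
gripper_force: 0.0
```

>>> {"method": "apply_moves", "body": {
  "steps": [
    {"translation":[0,0,0.02],"rotation":[0,0,0]},
    {"translation":[0,0,0.06],"rotation":[0,0,0]},
    {"translation":[0,0,0.12],"rotation":[0,0,0]},
    {"translation":[0,0,0.2],"rotation":[0,0,0]},
    {"translation":[0,0,0.3],"rotation":[0,0,0]},
    {"translation":[0,0,0.4],"rotation":[0,0,0]},
    {"translation":[0,0,0.5],"rotation":[0,0,0]},
    {"translation":[0,0,0.6],"rotation":[0,0,0]},
    {"translation":[0,0,0.65],"rotation":[0,0,0]},
    {"translation":[0,0,0.65],"rotation":[0,0,0]}
  ]
}}

```text
t: 33.0
eef_pos: [0.3777, -0.3207, 0.1844]
ee_rot: [-3.136, -0.003, -1.483]
force: [-0.5, -0.8, -0.1]
width: 0.0523
gripper_force: 0.0
```

>>> {"method": "apply_moves", "body": {
  "steps": [
    {"translation":[0.04,0.05,0],"rotation":[0,0,0]},
    {"translation":[0.1,0.15,0],"rotation":[0,0,0]},
    {"translation":[0.2,0.3,0],"rotation":[0,0,0]},
    {"translation":[0.3,0.45,0],"rotation":[0,0,0]},
    {"translation":[0.4,0.6,0],"rotation":[0,0,0]},
    {"translation":[0.45,0.7,0],"rotation":[0,0,0]},
    {"translation":[0.45,0.75,0],"rotation":[0,0,0]},
    {"translation":[0.45,0.75,0],"rotation":[0,0,0]},
    {"translation":[0.45,0.75,0],"rotation":[0,0,0]},
    {"translation":[0.45,0.75,0],"rotation":[0,0,0]}
  ]
}}

```text
t: 33.83
eef_pos: [0.4881, -0.1327, 0.1802]
ee_rot: [3.141, 0.0, -1.484]
force: [0.6, -0.1, 0.5]
width: 0.0526
gripper_force: 0.0
```

```bash
python3 - <<'E'
from h import *
cv2.imwrite('pics/f.png',np.vstack([grab_frame('top')[80:290,120:520],grab_frame('side')[150:330,180:580]]).repeat(1,0))
s=get_state();print(s['t'],s['eef_pos'])
print(pix('top',(.376,-.3275,.036))-[120,80])
E
```

```text
33.9333 [ 0.48812382 -0.13319273  0.18045201]
[316.03009401 168.73755158]
```

View pics/f.png

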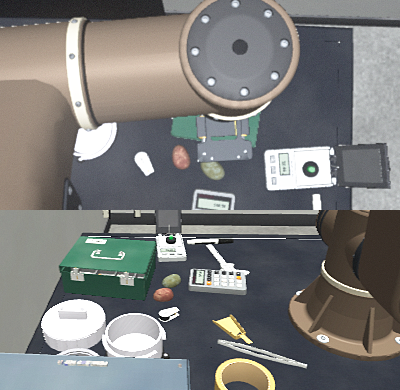

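The final picture shows the jar upright on the plate at (312,169), about 4 px from the plate centre. The lid and sieve stand clear of the pot, and the stones and loupe haven't moved.

```bash
python3 -c "
from station import *
print(job_done())"
```

```text
the job is handed in; nothing more can be done
None
```

I handed the job in at about 34 s: in the last pictures the lid and sieve stand upright on the table clear of the pot, the jar is upright on the scale plate about 8 mm from its centre, and the stones and loupe look undisturbed; no verdict came back.

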